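Carry a freshly glazed ring to the drying rack on a steel tube

ROBOT

A 6-joint arm with a two-finger parallel gripper is mounted at the origin on the work surface. World frame = base frame: x ahead of the robot, y to its left, z up, the work surface at z = 0. Lengths are in m, angles in rad, forces in N, time in s.
With the tool pointing down it reaches from about 0.275 to 0.725 m from the base axis. Payload 5.6 kg.
Tool frame: the origin (TCP) lies midway between the tips of the shut fingers; the grasp point (between the pads) lies 19 mm behind it; z points along the fingers, y is the direction in which the jaws open and shut (so a half turn about z gives the same grasp; the last joint's range is limited). The gripper opens to 85 mm and grips with 20 to 120 N. Pads are 22 mm wide; open, the fingers measure 114 mm over their backs; the gripper's body (76 mm by 85 mm) begins 54 mm behind the grasp point. The pads swing forward as they close: fully open they stand 13 mm farther back than shut.
Start: joints at [-1.025, 0.255, 0.108, 0, -1.424, -0.285], TCP at [0.142, -0.531, 0.231] pointing down, gripper open.
Joint ranges: [-2.95, 2.95], [-1.21, 1.97], [-1.09, 1.5], [-2.87, 1.71], [-2.94, -0.07], [-3.05, 3.05]. Speed limits (rad/s): [2.57, 2.57, 3.14, 3.14, 3.14, 3.14].

INTERFACE

Orientations are given as a unit quaternion [w, x, y, z].
In Python, from rig import get_obs, get_image, calibration, manip, look_for, masks_of, place_of gives the robot as it stands.
- The arm moves only by the tool step_arm, never from a script. Its argument "rows" is a list of rows, each a list of 2 entries, a list of its own where there are three numbers: the shift along the tool's x, y, z normalised to -1 to 1, where 1 is 0.05 m, then the turn, a rotation vector about the tool's x, y, z normalised to -1 to 1, where 1 is 0.12 rad. A call has exactly 10 rows; each row shifts and turns the commanded pose from where the row before left it, along the tool's axes as they then stand; what a row does not reach is not made up. A row lasts 1/10 s, in which the tool goes at most 50 mm and 8.59 degrees, less where a joint would pass 70% of its speed; a pose out of reach is approached as far as the arm can. A call with a number of a shift or a turn outside -1 to 1 is refused whole. A call with a gripper value outside its range is refused whole. "grip" is the gripper command: -1 is fully open, 1 is shut, values between are in proportion, set as the call begins (left out, the last holds). The fingers move at their own pace and stop on an object; "grip_force" is the grip in N (left out, the last holds). Time passes only in rows, so rows that do not move let the fingers close, or fill a call up. It gives the time, the measured TCP pose, the force and the opening at its end, in the units of the state.
- get_obs(): the state, without advancing time (a new reading comes with each control period).
- get_image(name): name is "scene" or "top" or "wrist"; returns the picture (480x640x3 uint8, red, green, blue); there is no depth.
- calibration(name): a dict with "camera_matrix" (3x3 intrinsics, pixels), "world_from_camera" (4x4, takes a point from camera to world coordinates). Camera axes: x right, y up, looking along -z (the intrinsics and any distortion apply to the point x, -y, -z); pixel columns grow to the right and rows downward; lengths in m; the calibration is good to about 2 mm. A picture is of the moment at which its call begins: read the wrist's pose just before it. calibration takes no time and is no camera call; for the wrist camera it gives the pose at the moment of the call.
- manip.hand_in(): hands the job in, once; it reports no verdict.
Trained networks look in the newest picture that a camera, given by its name, has taken for a name from the list of things; names that differ only in an ending like _2 or _b are one class to them, and where a whole thing is asked for, a point or a joint stands for the part that bears it (a point fixed in the world has none). Each returns a list of dicts, best first, with "confidence" (0 to 1); they miss things now and then, are a little off and sometimes report something else, mostly with a low value. They report only what shows in the picture. A call takes as long as a camera call. They do not tell look-alikes from the thing itself.
- look_for(target, camera): "rect" ([left, top, width, height] in pixels, round what is visible of it).
- masks_of(target, camera): "pixels" (480x640 bool, what is visible of it) and "rect" ([left, top, width, height] in pixels, round what is visible of it).
- place_of(target, camera): "at" ([column, row] in pixels: a listed point, or the origin of a listed thing).
The state is a dict: "clock": time; "joints": joint angles; "qvel": joint speeds; "effort": joint torques, N m; "tool_pos": TCP position; "orientation": TCP orientation; "ft_force": force on the tool from outside, world axes, zero at the start; "moment": the same for the moment, N m; "opening": finger opening in m.
Only numpy, scipy, OpenCV 4.12 (cv2) and the standard library are available. Lean on these libraries where they do the work, as an engineer would, in place of code of your own. Each camera call takes 0.05 s, during which the arm holds its last target.

TASK

The blue napkin ring has just been glazed, so it must not be touched by the gripper: take the steel tube by its wooden handle, pass the tube through the blue ring's bore, lift the ring out of its cradle with it and carry it to the green drying rack. Lay the tube in both dark steel forks of the rack, its bare steel on both forks and the handle sticking out past one end, so that the ring hangs freely on the tube between the forks, then let go. Be gentle with the ring, and leave the white ring and the other things on the bench as they are.

Things in the scene. Friction and masses are not known exactly. Their poses are not given: they have to be found in the camera images.
- rod: Steel tube, 150 mm long, 10 mm diameter, with a square dark wooden handle (60 mm long, 14 x 14 mm) on one end; 55 g. Origin on the axis at the tube's middle, x towards the bare tip (x = +75 mm). Handle from x = -75 to -135 mm, middle -105. At the start it lies level, axis 70 mm above the bench, in rest, handle roughly towards the robot with two faces upright; it lifts straight up out.
- ring_blue: Cobalt blue ceramic napkin ring, outer diameter 44 mm, bore 32 mm, 30 mm long, about 50 g. Origin at its centre; x is the bore axis, level at the start and within about 17 degrees of the world x direction, centre 76 mm above the bench. It lies loose on its side in the V trough of a pale wooden cradle, both bore ends open and clear.
- ring_white: White ceramic napkin ring, same size and same kind of cradle; to be left alone. Origin at its centre, x along its bore.
- cradle_blue: Pale wooden cradle that holds the blue ring, fixed to the bench: foot 50 x 64 mm, V trough 44 mm long along its x and open at both ends, highest edges 65 mm above the bench. Origin under its centre, at bench height.
- cradle_white: The same cradle, under the white ring.
- rack: Green drying rack, fixed: a green board 130 x 60 x 12 mm with two dark steel Y forks at x = -50 and +50 mm. Origin under its centre at bench height; x from fork to fork, z up. Each fork is a V of 6 mm wire across x, arms 30 degrees from upright, about 28 mm wide inside at the top; fork tips reach 126 mm above the bench.
- rack_seat (a point): Point midway between the two dark steel forks where the axis of the 10 mm tube lies when it is seated in both: 110 mm above the bench. Axes as rack. The ring then hangs with its centre 11 mm below the tube's axis.
- rest: Low brown wooden stand, fixed, in whose two steel Y forks (at x = -50 and +50 mm) the rod lies at the start; fork tips 86 mm above the bench. Board 130 x 60 mm, origin under its centre at bench height, x from fork to fork.
- jar_a: Bystander: small sage glaze jar, 48 mm wide, 55 mm tall.
- jar_b: Bystander: small dark glaze jar, 48 mm wide, 55 mm tall.
- test_tile: Bystander: flat glaze test tile, 50 x 75 x 7 mm, lying on the bench near the robot.
Things that resemble listed ones, but are neither listed nor needed, are in the scene too. Of the things that look like the ring_blue, the largest one is meant.

How it is judged:
By the outcome, as a careful person would: the job done as asked, in the order asked, and still so for the second after the job is handed in, with the robot touching nothing.
It also fails if it takes over 61 s, if anything falls off the work surface, if the arm or the gripper's body presses on something with over 40 N, if the wrist force passes 120 N, or if a joint passes its speed limit or range.

## Working session

There is one attempt and no reset: what is moved stays moved. The work goes in short steps, Python scripts to look and compute and a tool call to move; the robot and the scene stay as the last step left them, time stands still between calls to the robot, and variables do not carry over. Pictures are saved under pics/ and viewed, and the job is handed in when it is done.

Besides the shell and the picture viewer there is one more tool, called as name([rows], argument=value, ...), one row to a line, values as JSON. step_arm: Moves the arm, as the interface text tells. Its arguments: {"type":"object","properties":{"rows":{"type":"array"},"grip":{"type":"number"},"grip_force":{"type":"number"}},"required":["rows"]}

```bash
ls; mkdir -p pics
python3 - <<'E'
from rig import *
import cv2
o=get_obs(); print({k:(v if not hasattr(v,'tolist') else v.tolist()) for k,v in o.items()})
for n in ["scene","top","wrist"]:
    im=get_image(n); cv2.imwrite(f"pics/{n}0.png",im[:,:,::-1])
    c=calibration(n); print(n,c)
E
```

```text
pics
{'clock': 0.0, 'joints': [-1.0253913577874048, 0.25576173073835945, 0.10700665957746594, -0.0005015463365651856, -1.4239173324955623, -0.28463513938277096], 'qvel': [-0.00040899451830315857, -0.0031734566275035472, 0.00035975002688278397, -0.00025113549573481343, -2.3111891328597047e-05, -0.0013426890131554878], 'effort': [0.0006143113751022611, -38.66263389587402, 23.793899416923523, 5.365378707647324, -0.006201579817570746, -3.112859644716082e-05], 'tool_pos': [0.14175633058446152, -0.5308966650409604, 0.2303847886414033], 'orientation': [-0.00015124275119349152, -0.12997911837163684, 0.9915162567242485, 0.0009584177046941119], 'ft_force': [-0.7227798197620758, 0.3736890775635066, 0.9725176866324986], 'moment': [-0.0018745447413700182, -0.05910236852556652, -0.0155446756860134], 'opening': 0.08567409679934306}
scene {'camera_matrix': array([[433.73866063,   0.        , 315.99925237],
       [  0.        , 433.73866063, 240.72456131],
       [  0.        ,   0.        ,   1.        ]]), 'world_from_camera': array([[-0.89445141, -0.26579882,  0.35959373,  0.86722021],
       [ 0
[... 364 characters left out ...]
camera': array([[ 0.01754938,  0.99511293, -0.09717137,  0.49148043],
       [-0.99979154,  0.016451  , -0.01209326,  0.01306232],
       [-0.01043559,  0.09736334,  0.99519419,  1.11893447],
       [ 0.        ,  0.        ,  0.        ,  1.        ]])}
wrist {'camera_matrix': array([[348.93049317,   0.        , 315.22699457],
       [  0.        , 348.93049317, 238.25097876],
       [  0.        ,   0.        ,   1.        ]]), 'world_from_camera': array([[-0.25826805, -0.92687725, -0.27238974,  0.07115764],
       [ 0.96607058, -0.24712009, -0.07509526, -0.55090534],
       [ 0.00229112, -0.28254242,  0.95925207,  0.37290928],
       [ 0.        ,  0.        ,  0.        ,  1.        ]])}
```

View pics/top0.png

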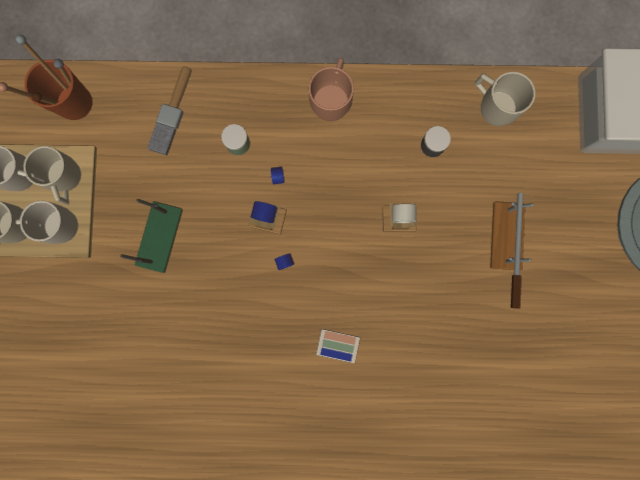

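View pics/scene0.png

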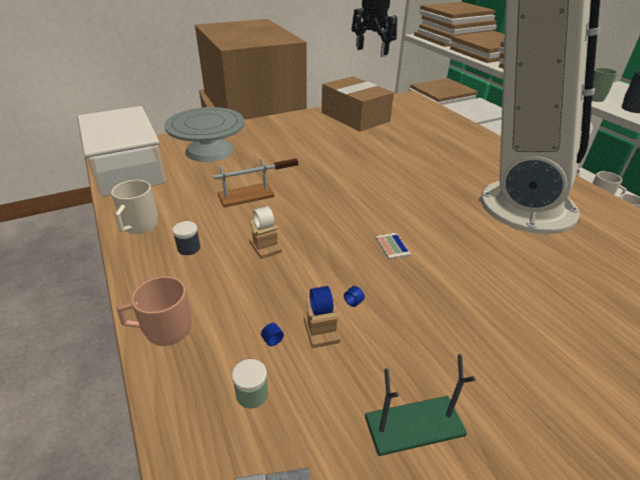

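View pics/wrist0.png

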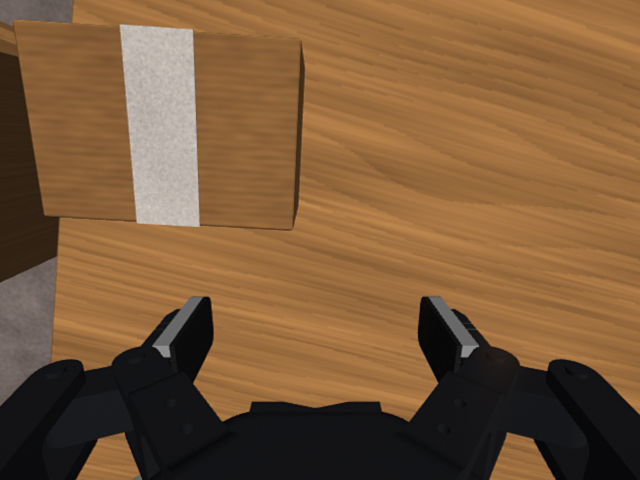

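The candidates for the blue ring in the top view are (264,212), on the pale cradle, and two smaller blue rings at (277,175) and (284,261). The one at (264,212) is the largest and the only one in a cradle, so it fits. I'll confirm in enlarged crops.

```bash
cat > h.py <<'E'
import numpy as np,cv2
from rig import *
from scipy.spatial.transform import Rotation as R
def back(cal,px,z):
    K=cal['camera_matrix'];T=cal['world_from_camera']
    d=np.array([(px[0]-K[0,2])/K[0,0],-(px[1]-K[1,2])/K[1,1],-1.])
    w=T[:3,:3]@d; return T[:3,3]+w*(z-T[2,3])/w[2]
def proj(cal,P):
    K=cal['camera_matrix'];T=cal['world_from_camera']
    p=(np.atleast_2d(P)-T[:3,3])@T[:3,:3]
    return np.c_[K[0,0]*p[:,0]/-p[:,2]+K[0,2], K[1,1]*-p[:,1]/-p[:,2]+K[1,2]]
E
python3 - <<'E'
from h import *
t=cv2.imread('pics/top0.png'); s=cv2.imread('pics/scene0.png')
def crop(im,x,y,w,h,k,n): cv2.imwrite(n,cv2.resize(im[y:y+h,x:x+w],None,fx=k,fy=k,interpolation=cv2.INTER_CUBIC))
crop(t,230,160,80,120,5,'pics/c_ring_t.png')
a=cv2.resize(t[190:290,110:200],None,fx=5.5,fy=5.5,interpolation=cv2.INTER_CUBIC)
cv2.imwrite('pics/c_rack_t.png',a)
crop(t,480,180,60,140,4,'pics/c_rod_t.png')
crop(s,250,270,130,90,6,'pics/c_ring_s.png')
get_image('top');get_image('scene')
for n in ['rod','ring_blue','ring_white','cradle_blue','rack','rack_seat','rest']:
  for c in ['top','scene']:
    print(n,c,[(np.round(r['at'],1).tolist(),round(r['confidence'],2)) for r in place_of(n,c)[:4]])
E
```

```text
rod top [([236.7, 144.8], 0.63)]
rod scene [([247.9, 171.2], 0.73)]
ring_blue top [([262.3, 211.6], 0.91), ([283.0, 262.0], 0.79), ([276.6, 178.1], 0.73), ([406.9, 213.5], 0.59)]
ring_blue scene [([274.4, 334.5], 0.96), ([358.6, 299.2], 0.67), ([320.3, 298.5], 0.57)]
ring_white top [([405.1, 214.2], 0.58), ([266.2, 219.6], 0.27)]
ring_white scene [([261.0, 222.0], 0.65)]
cradle_blue top [([266.3, 220.2], 0.61)]
cradle_blue scene [([321.4, 331.6], 0.76)]
rack top [([161.0, 235.3], 0.86), ([505.5, 237.3], 0.43)]
rack scene [([414.0, 425.1], 0.94)]
rack_seat top [([140.4, 230.0], 0.66)]
rack_seat scene []
rest top []
rest scene [([243.8, 197.5], 0.91)]
```

View pics/c_ring_t.png

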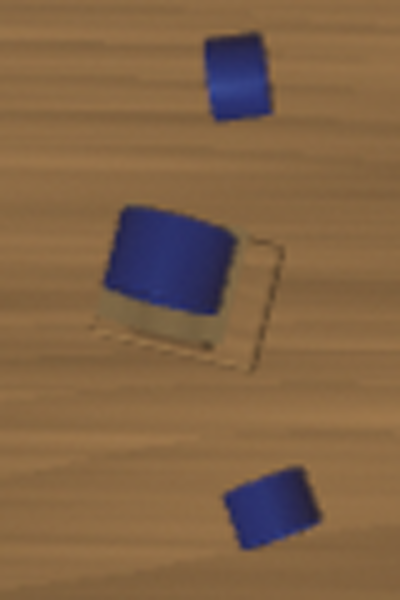

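View pics/c_rack_t.png

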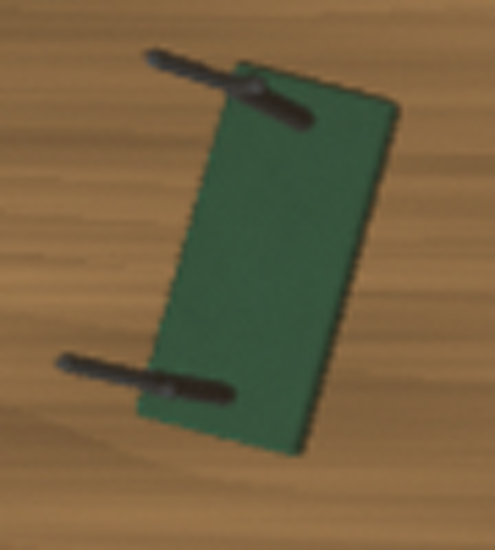

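View pics/c_rod_t.png

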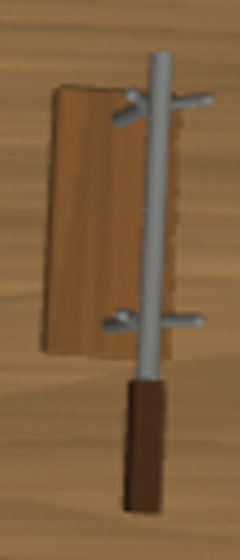

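View pics/c_ring_s.png

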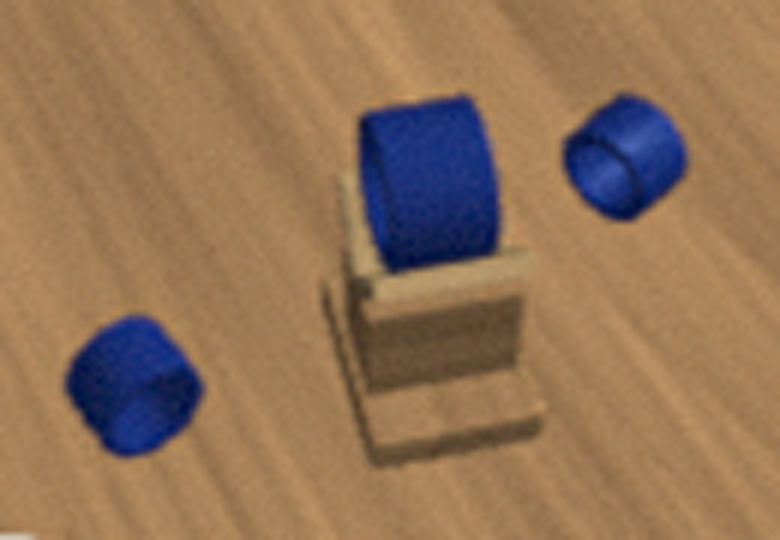

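The crops confirm it: the ring on the cradle is clearly larger than the other two. Next I'll measure poses from both fixed cameras.

Run:
```python
from h import *
ct=calibration('top');cs=calibration('scene')
f=lambda p:np.round(p*1000,1).tolist()
P=[back(ct,p,.07) for p in [(519.75,193.25),(516.75,275),(515.5,308)]]
print('rod tip,hs,he',[f(p) for p in P], 'len',np.linalg.norm(P[0]-P[2]),'yaw',np.degrees(np.arctan2(*(P[0]-P[2])[[1,0]])))
c=lambda x,y:(110+x/5.5-.4,190+y/5.5-.4)
Q=np.array([back(ct,c(*p),.012) for p in [(240,62),(398,103),(300,453),(140,410)]])
print('rack top corners',[f(p) for p in Q],'c',f(Q.mean(0)), 'yaw',np.degrees(np.arctan2(*((Q[0]+Q[1]-Q[2]-Q[3])[[1,0]]))))
# ring: silhouette widest at centre height -> edges at z~.076 ; top face
g=lambda x,y:(230+x/5-.4,160+y/5-.4)
Rr=np.array([back(ct,g(*p),.080) for p in [(122,205),(238,235),(220,315),(103,290)]])
print('ring',[f(p) for p in Rr],'c',f(Rr.mean(0)),'yaw',np.degrees(np.arctan2(*((Rr[0]+Rr[1]-Rr[2]-Rr[3])[[1,0]]))))
# blue mask centroid
s=cv2.imread('pics/scene0.png'); 
cv2.imwrite('pics/c_rack_s.png',cv2.resize(s[345:460,355:485],None,fx=6,fy=6,interpolation=cv2.INTER_CUBIC))
cv2.imwrite('pics/c_rod_s.png',cv2.resize(s[150:215,205:310],None,fx=7,fy=7,interpolation=cv2.INTER_CUBIC))
```

```text
rod tip,hs,he [[676.1, -338.3, 70.0], [526.5, -330.5, 70.0], [467.3, -327.3, 70.0]] len 0.20908192901570233 yaw -2.99886952703016
rack top corners [[660.1, 352.1, 12.0], [646.4, 295.5, 12.0], [522.6, 324.8, 12.0], [536.7, 381.5, 12.0]] c [591.5, 338.5, 12.0] yaw -13.353072424333142
ring [[653.2, 147.3, 80.0], [642.8, 104.8, 80.0], [613.5, 110.6, 80.0], [621.9, 153.3, 80.0]] c [632.8, 129.0, 80.0] yaw -11.020182714711499
```

View pics/c_rack_s.png

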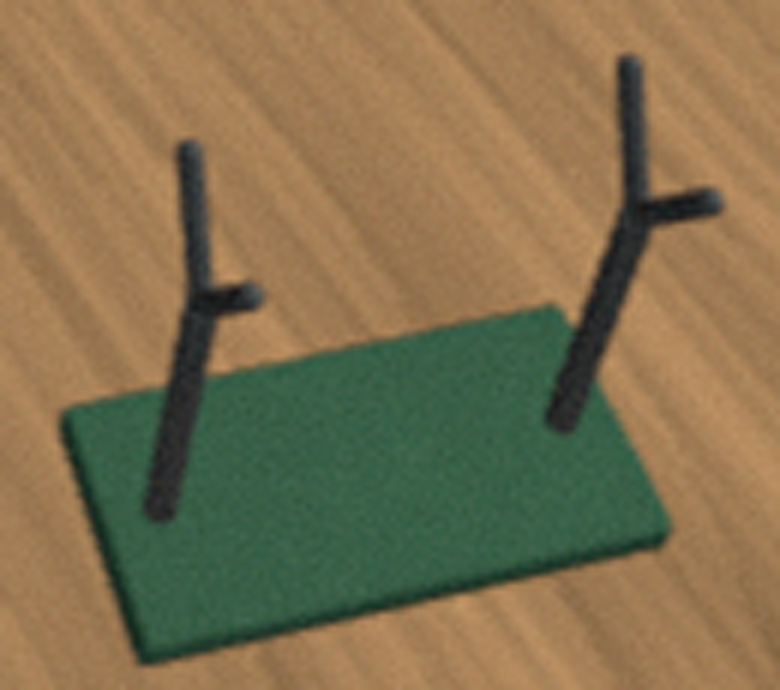

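View pics/c_rod_s.png

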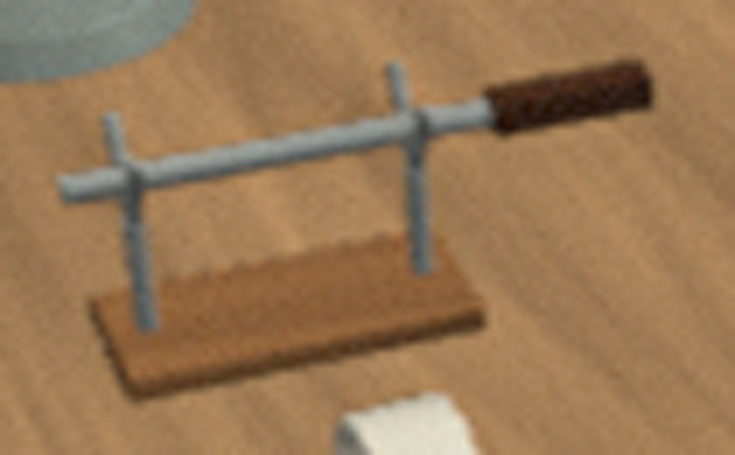

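Run:
```python
from h import *
from scipy.optimize import least_squares
ct=calibration('top');cs=calibration('scene')
c=lambda x,y:(355+x/6-.4,345+y/6-.4)
t=lambda x,y:(110+x/5.5-.4,190+y/5.5-.4)
# rack joint fit: board top corners, fork tips, post bases
def W(v,L): 
    a=v[2]; M=np.array([[np.cos(a),-np.sin(a)],[np.sin(a),np.cos(a)]])
    L=np.array(L,float); return np.c_[L[:,:2]@M.T+v[:2],L[:,2]]
cor=[(.065,.03,.012),(.065,-.03,.012),(-.065,-.03,.012),(-.065,.03,.012)]
top=np.array([t(*p) for p in [(240,62),(398,103),(300,453),(140,410)]])
# scene: image right = toward -x; image bottom = +y
sc=np.array([c(*p) for p in [(145,655),(65,410),(553,308),(668,530)]])
for use in ['top','scene','both']:
    def r(v):
        e=[]
        if use!='scene': e.append(proj(ct,W(v,cor))-top)
        if use!='top': e.append(proj(cs,W(v,cor))-sc)
        return np.concatenate(e).ravel()
    s=least_squares(r,[.59,.338,-.23]); print('rack',use,np.round(s.x[:2]*1000,1),np.degrees(s.x[2]),'rms px',np.sqrt((s.fun**2).mean()).round(2))
v=s.x
tips=[(.05,.0175,.126),(.05,-.0175,.126),(-.05,.0175,.126),(-.05,-.0175,.126)]
pp=proj(cs,W(v,tips)); print('tips scene crop',np.round((pp-[354.6,344.6])*6)); print('top crop',np.round((proj(ct,W(v,tips))-[109.6,189.6])*5.5))
# rod from scene
rr=lambda x,y:(205+x/7-.4,150+y/7-.4)
rod=[(.075,0,.07),(-.075,0,.07),(-.135,0,.07)]
rt=np.array([(519.35,192.9),(516.35,274.6),(515.1,307.6)]); rs=np.array([rr(*p) for p in [(65,188),(492,112),(640,83)]])
for use in ['top','scene','both']:
    def r(v):
        e=[]
        if use!='scene': e.append(proj(ct,W(v,rod))-rt)
        if use!='top': e.append(proj(cs,W(v,rod))-rs)
        return np.concatenate(e).ravel()
    s=least_squares(r,[.6,-.33,-.05]); print('rod',use,np.round(s.x[:2]*1000,1),np.degrees(s.x[2]),'rms',np.sqrt((s.fun**2).mean()).round(2))
# ring: render silhouette hull against blue mask
im={'top':cv2.imread('pics/top0.png'),'scene':cv2.imread('pics/scene0.png')}
box={'top':(245,195,285,228),'scene':(305,280,340,318)}
th=np.linspace(0,2*np.pi,90,endpoint=False)
L=np.vstack([np.c_[np.full(90,sx*.015),.022*np.cos(th),.076+.022*np.sin(th)] for sx in (-1,1)])
ms={}
for k in im:
    h=im[k].astype(int); m=(h[:,:,0]>h[:,:,2]+25)&(h[:,:,0]>h[:,:,1]+20)
    x0,y0,x1,y1=box[k]; mm=np.zeros_like(m); mm[y0:y1,x0:x1]=m[y0:y1,x0:x1]; ms[k]=mm
    print(k,mm.sum())
def rend(cal,v):
    K=8; q=proj(cal,W(v,L)); hull=cv2.convexHull(q.astype(np.float32))[:,0]
    im=np.zeros((480,640),np.uint8); cv2.fillConvexPoly(im,np.round((hull)*256).astype(np.int32),255,cv2.LINE_AA,8); return im/255.
from scipy.optimize import minimize
for use in [('top',),('scene',),('top','scene')]:
    def cost(u):
        v=[.633+u[0]*.01,.129+u[1]*.01,-.19+u[2]*.1]
        return sum(np.abs(rend(ct if k=='top' else cs,v)-ms[k]).sum() for k in use)
    b=min((minimize(cost,[a,b_,d],method='Nelder-Mead',options=dict(xatol=1e-3,initial_simplex=[[a,b_,d],[a+.5,b_,d],[a,b_+.5,d],[a,b_,d+.5]])) for a in(-.3,.3) for b_ in (-.3,.3) for d in(-.5,.5)),key=lambda z:z.fun)
    u=b.x; print('ring',use,.633+u[0]*.01,.129+u[1]*.01,np.degrees(-.19+u[2]*.1),b.fun)
```

```text
rack top [591.5 338.5] -13.405296467008354 rms px 0.63
rack scene [594. 340.] -13.256838938623595 rms px 1.09
rack both [593.  339.4] -13.282430000163613 rms px 1.07
tips scene crop [[253. 295.]
 [191. 147.]
 [713. 198.]
 [630.  60.]]
top crop [[153.  51.]
 [259.  78.]
 [ 65. 357.]
 [172. 384.]]
rod top [ 602.3 -333.7] -2.9998569611387405 rms 0.16
rod scene [ 602.3 -336.2] -3.1598544218679034 rms 0.59
rod both [ 602.5 -334. ] -3.019837914763197 rms 0.5
top 386
scene 546
ring ('top',) 0.6333965093615523 0.1307960699718567 -21.494177698689562 106.93333333333332
ring ('scene',) 0.6339711339093022 0.1268787431457681 -21.131099997504258 90.56470588235294
ring ('top', 'scene') 0.6339873642444215 0.12829628025256964 -20.35952379743121 213.078431372549
```

Run:
```python
from h import *
ct=calibration('top');cs=calibration('scene')
for k,b in (('top',(245,195,290,230)),('scene',(305,280,340,322))):
    h=cv2.imread(f'pics/{k}0.png').astype(int)
    m=((h[:,:,0]>h[:,:,2]*1.5)&(h[:,:,0]>40)).astype(np.uint8)
    x0,y0,x1,y1=b; mm=np.zeros_like(m);mm[y0:y1,x0:x1]=m[y0:y1,x0:x1]
    print(k,mm.sum(),cv2.minAreaRect(np.argwhere(mm)[:,::-1].astype(np.float32)))
    if k=='top':
        for r in mm[198:226,248:282]: print(''.join('.#'[v] for v in r))
def W(v,L): 
    a=v[2]; M=np.array([[np.cos(a),-np.sin(a)],[np.sin(a),np.cos(a)]])
    L=np.array(L,float); return np.c_[L[:,:2]@M.T+v[:2],L[:,2]]
th=np.linspace(0,2*np.pi,90,endpoint=False)
L=np.vstack([np.c_[np.full(90,sx*.015),.022*np.cos(th),.076+.022*np.sin(th)] for sx in (-1,1)])
for k,cal,b in (('top',ct,(225,155,80,120,6)),('scene',cs,(290,260,60,90,6))):
    im=cv2.imread(f'pics/{k}0.png'); x,y,w,hh,K=b
    o=cv2.resize(im[y:y+hh,x:x+w],None,fx=K,fy=K,interpolation=cv2.INTER_CUBIC)
    for yaw,col in ((-13,(0,255,0)),(-17,(0,255,255))):
        v=(.6335,.129,np.radians(yaw))
        hull=cv2.convexHull(proj(cal,W(v,L)).astype(np.float32))[:,0]
        cv2.polylines(o,[np.round((hull-[x,y]+.5)*K).astype(int)],1,col,1)
        foot=proj(cal,W(v,[(.025,.032,0.01),(.025,-.032,0.01),(-.025,-.032,0.01),(-.025,.032,0.01)]))
        cv2.polylines(o,[np.round((foot-[x,y]+.5)*K).astype(int)],1,col,1)
    cv2.imwrite(f'pics/ov_{k}.png',o)
```

```text
top 389 ((263.2353210449219, 211.558837890625), (22.070741653442383, 17.947635650634766), 14.03624439239502)
..................................
..................................
..................................
..................................
.......#######....................
......#############...............
......################............
......##################..........
......#####################.......
.....#######################......
.....#######################......
.....#######################......
.....#######################......
....#######################.......
....#######################.......
....#######################.......
....#######################.......
...#######################........
...#######################........
....######################........
......####################........
.........################.........
............#############.........
................#########.........
.....................####.........
..................................
..................................
..................................
scene 545 ((321.10809326171875, 300.1486511230469), (26.3038387298584, 21.86506462097168), 80.53767395019531)
```

View pics/ov_top.png

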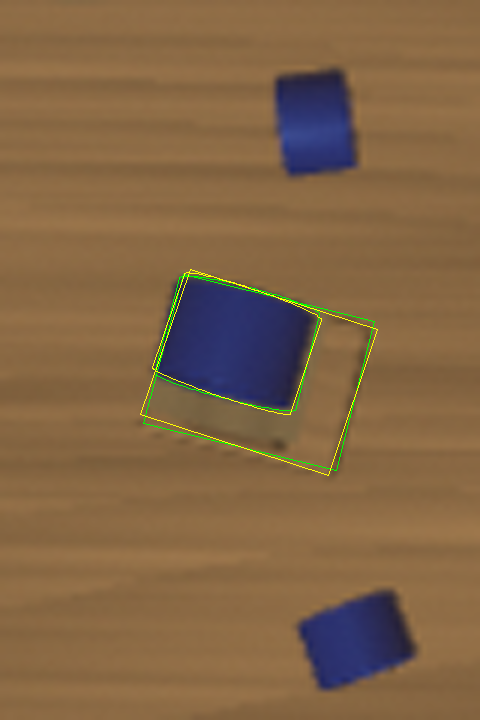

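View pics/ov_scene.png

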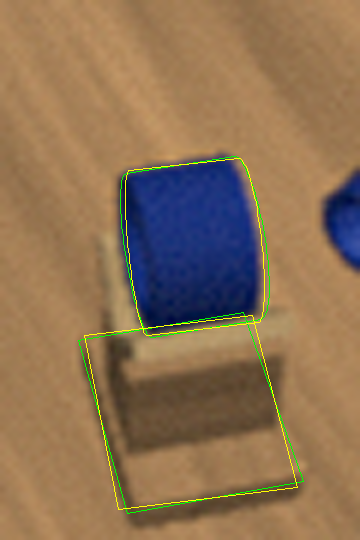

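```bash
cat >> h.py <<'E'
def Rt(yawdeg):
    a=np.radians(yawdeg+180); x=np.array([np.cos(a),np.sin(a),0]); z=np.array([0,0,-1.]); return np.c_[x,np.cross(z,x),z]
def plan(pos,yaw,n=10,start=None,nd=3):
    from scipy.optimize import least_squares
    o=get_obs()
    if start is None: p0=np.array(o['tool_pos']); R0=R.from_quat(np.array(o['orientation'])[[1,2,3,0]])
    else: p0=np.array(start[0]);R0=R.from_matrix(Rt(start[1]))
    RT=R.from_matrix(Rt(yaw)); w=(R0.inv()*RT).as_rotvec()/n
    def end(v):
        p=p0.copy();Q=R0
        for i in range(n): p=p+Q.apply(v); Q=Q*R.from_rotvec(w)
        return p
    v=least_squares(lambda v:end(v)-pos,np.zeros(3),x_scale=.01).x
    print('from',np.round(p0,4),'to',np.round(pos,4),'n',n,'shift',np.round(v/.05,nd),'turn',np.round(w/.12,nd))
E
python3 - <<'E'
from h import *
plan([.4977,-.3285,.16],-3.0,10)
E
```

```text
from [ 0.1418 -0.5314  0.2313] to [ 0.4977 -0.3285  0.16  ] n 10 shift [-0.758  0.319  0.143] turn [0.    0.    0.261]
```

step_arm([
  [[-0.38,0.16,0.07],[0,0,0.13]],
  [[-0.38,0.16,0.07],[0,0,0.13]],
  [[-0.38,0.16,0.07],[0,0,0.13]],
  [[-0.38,0.16,0.07],[0,0,0.13]],
  [[-0.38,0.16,0.07],[0,0,0.13]],
  [[-0.38,0.16,0.07],[0,0,0.13]],
  [[-0.38,0.16,0.07],[0,0,0.13]],
  [[-0.38,0.16,0.07],[0,0,0.13]],
  [[-0.38,0.16,0.07],[0,0,0.13]],
  [[-0.38,0.16,0.07],[0,0,0.13]],
], grip=-1, grip_force=60)

```text
clock: 1.95
tool_pos: [0.3138, -0.4165, 0.1963]
orientation: [0.0, -0.052, 0.999, -0.0]
ft_force: [0.2, -0.1, -0.3]
opening: 0.0851
```

Run:
```python
from h import *
plan([.4977,-.3285,.16],-3.0,10)
```

```text
from [ 0.3138 -0.4165  0.1963] to [ 0.4977 -0.3285  0.16  ] n 10 shift [-0.374  0.164  0.073] turn [-0.    0.    0.13]
```

step_arm([
  [[-0.375,0.165,0.073],[0,0,0.13]],
  [[-0.375,0.165,0.073],[0,0,0.13]],
  [[-0.375,0.165,0.073],[0,0,0.13]],
  [[-0.375,0.165,0.073],[0,0,0.13]],
  [[-0.375,0.165,0.073],[0,0,0.13]],
  [[-0.375,0.165,0.073],[0,0,0.13]],
  [[-0.375,0.165,0.073],[0,0,0.13]],
  [[-0.375,0.165,0.073],[0,0,0.13]],
  [[-0.375,0.165,0.073],[0,0,0.13]],
  [[-0.375,0.165,0.073],[0,0,0.13]],
])

```text
clock: 2.95
tool_pos: [0.4982, -0.3277, 0.1596]
orientation: [0.0, 0.026, 1.0, -0.0]
ft_force: [0.1, -0.2, -0.8]
opening: 0.0853
```

Run:
```python
from h import *
o=get_obs();print(o['tool_pos'],o['joints']);c=calibration('wrist');im=get_image('wrist')[:,:,::-1].copy();cv2.imwrite('pics/w1.png',im)
u=np.array([np.cos(np.radians(-3)),np.sin(np.radians(-3)),0])
for x in (.075,0,-.075,-.135): print(x,proj(c,np.array([.6025,-.334,.07])+x*u).round())
```

```text
[ 0.49820041 -0.32771642  0.15964042] [-3.19938125e-01  3.75232721e-01  9.48004112e-02 -4.35262609e-06
 -1.29032320e+00 -1.30265146e+00]
0.075 [[315. 448.]]
0 [[315. 372.]]
-0.075 [[315. 284.]]
-0.135 [[316. 202.]]
```

View pics/w1.png

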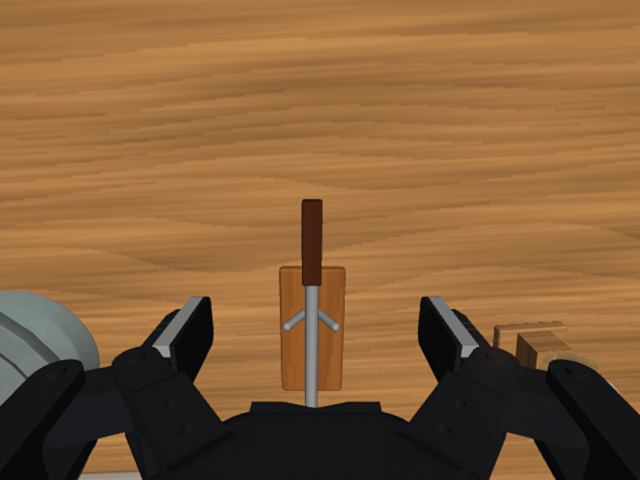

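The wrist view shows the rod centred between the fingers, handle at (312,199)–(312,285), about 2 mm off sideways. I'll go down and grip.

step_arm([
  [[0,-0.003,0.217],[0,0,0]],
  [[0,-0.003,0.217],[0,0,0]],
  [[0,-0.003,0.217],[0,0,0]],
  [[0,-0.003,0.217],[0,0,0]],
  [[0,-0.003,0.217],[0,0,0]],
  [[0,-0.003,0.217],[0,0,0]],
  [[0,-0.003,0.217],[0,0,0]],
  [[0,-0.003,0.217],[0,0,0]],
  [[0,-0.003,0.217],[0,0,0]],
  [[0,-0.003,0.217],[0,0,0]],
])

```text
clock: 4.0
tool_pos: [0.4974, -0.3296, 0.0504]
orientation: [0.0, 0.026, 1.0, -0.0]
ft_force: [-0.3, 0.2, 0.3]
opening: 0.0851
```

step_arm([
  [[0,0,0],[0,0,0]],
  [[0,0,0],[0,0,0]],
  [[0,0,0],[0,0,0]],
  [[0,0,0],[0,0,0]],
  [[0,0,0],[0,0,0]],
  [[0,0,0],[0,0,0]],
  [[0,0,0],[0,0,0]],
  [[0,0,0],[0,0,0]],
  [[0,0,0],[0,0,0]],
  [[0,0,0],[0,0,0]],
], grip=1, grip_force=60)

```text
clock: 5.0
tool_pos: [0.4976, -0.33, 0.0517]
orientation: [0.0, 0.026, 1.0, -0.0]
ft_force: [-0.5, -2.7, 2.7]
opening: 0.0131
```

step_arm([
  [[0,0,-0.1],[0,0,0]],
  [[0,0,-0.22],[0,0,0]],
  [[0,0,-0.22],[0,0,0]],
  [[0,0,-0.22],[0,0,0]],
  [[0,0,-0.22],[0,0,0]],
  [[0,0,-0.22],[0,0,0]],
  [[0,0,-0.22],[0,0,0]],
  [[0,0,-0.22],[0,0,0]],
  [[0,0,-0.22],[0,0,0]],
  [[0,0,-0.22],[0,0,0]],
])

```text
clock: 6.0
tool_pos: [0.4973, -0.3296, 0.1562]
orientation: [-0.0, 0.026, 1.0, 0.0]
ft_force: [-0.2, 0.4, -0.9]
opening: 0.0129
```

Run:
```python
from h import *
o=get_obs();print(o['tool_pos'],o['opening'],o['ft_force'])
c=calibration('wrist');im=get_image('wrist')[:,:,::-1].copy();cv2.imwrite('pics/w2.png',im)
p=np.array(o['tool_pos'])+[0,0,.019]; u=np.array([np.cos(np.radians(-3)),np.sin(np.radians(-3)),0])
for x in (.075,0,-.075,-.135): print(x,proj(c,p+(x+.105)*u).round())
im=get_image('scene')[:,:,::-1].copy();cv2.imwrite('pics/s2.png',im[60:240,180:420].repeat(3,0).repeat(3,1))
c=calibration('scene')
for x in (.075,0,-.075,-.135): print(x,((proj(c,p+(x+.105)*u)-[180,60])*3).round())
```

```text
[ 0.49730867 -0.32960294  0.15618889] 0.012879614275946935 [-0.19758643  0.35367136 -0.88038107]
0.075 [[317. 621.]]
0 [[317. 520.]]
-0.075 [[318. 390.]]
-0.135 [[318. 256.]]
0.075 [[ 82. 225.]]
0 [[182. 209.]]
-0.075 [[277. 194.]]
-0.135 [[350. 182.]]
```

View pics/w2.png

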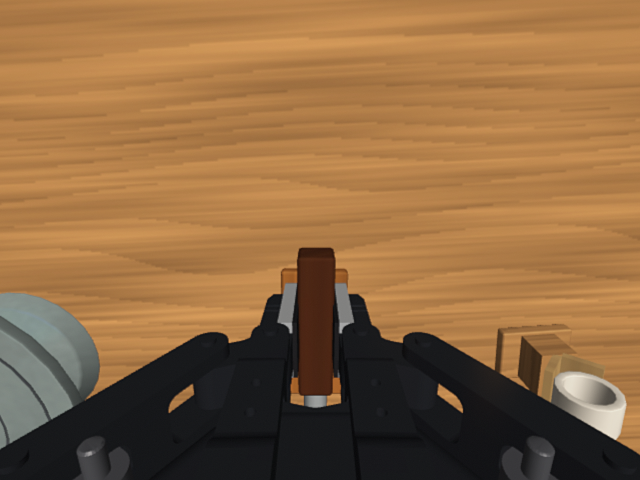

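View pics/s2.png

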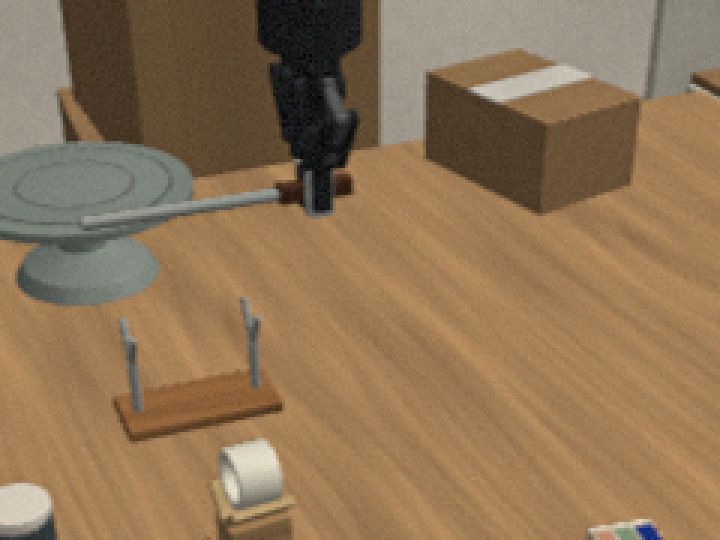

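Run:
```python
from h import *
plan([.4206,.1832,.1562],-14,20)
```

```text
from [ 0.4982 -0.3302  0.1574] to [0.4206 0.1832 0.1562] n 20 shift [0.15  0.498 0.001] turn [-0.001  0.001  0.081]
```

step_arm([
  [[0.075,0.25,0],[0,0,0.04]],
  [[0.15,0.5,0],[0,0,0.08]],
  [[0.15,0.5,0],[0,0,0.08]],
  [[0.15,0.5,0],[0,0,0.08]],
  [[0.15,0.5,0],[0,0,0.08]],
  [[0.15,0.5,0],[0,0,0.08]],
  [[0.15,0.5,0],[0,0,0.08]],
  [[0.15,0.5,0],[0,0,0.08]],
  [[0.15,0.5,0],[0,0,0.08]],
  [[0.15,0.5,0],[0,0,0.08]],
])

```text
clock: 7.1
tool_pos: [0.447, -0.0852, 0.1546]
orientation: [-0.001, 0.071, 0.997, 0.0]
ft_force: [0.4, -1.0, -0.4]
opening: 0.0126
```

step_arm([
  [[0.15,0.5,0],[0,0,0.08]],
  [[0.15,0.5,0],[0,0,0.08]],
  [[0.15,0.5,0],[0,0,0.08]],
  [[0.15,0.5,0],[0,0,0.08]],
  [[0.15,0.5,0],[0,0,0.08]],
  [[0.15,0.5,0],[0,0,0.08]],
  [[0.15,0.5,0],[0,0,0.08]],
  [[0.15,0.5,0],[0,0,0.08]],
  [[0.15,0.5,0],[0,0,0.08]],
  [[0.075,0.25,0],[0,0,0.04]],
])

```text
clock: 8.1
tool_pos: [0.4204, 0.1613, 0.1547]
orientation: [-0.0, 0.116, 0.993, -0.0]
ft_force: [-0.3, 0.2, -0.1]
opening: 0.013
```

Run:
```python
from h import *
o=get_obs();c=calibration('wrist');im=get_image('wrist')[:,:,::-1].copy();cv2.imwrite('pics/w3.png',im)
print(proj(c,[[.634,.130,.076]]))
plan([.4206,.1832,.0577],-14,20)
```

```text
[[338.89310109 492.94864884]]
from [0.4207 0.1621 0.1547] to [0.4206 0.1832 0.0577] n 20 shift [0.005 0.02  0.097] turn [ 0.    -0.     0.005]
```

View pics/w3.png

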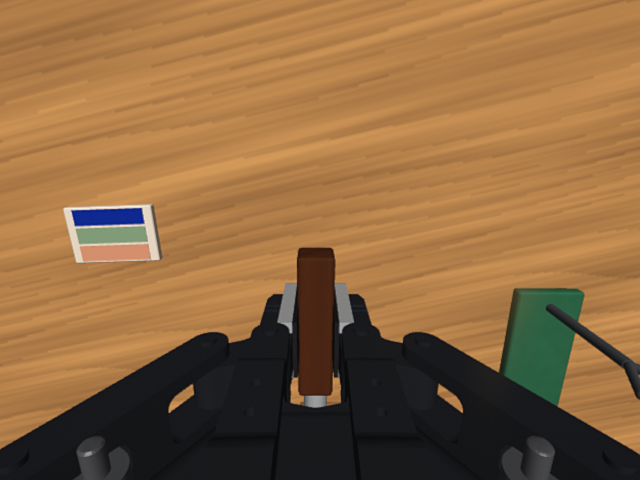

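step_arm([
  [[0.01,0.042,0.194],[0,0,0.01]],
  [[0.01,0.042,0.194],[0,0,0.01]],
  [[0.01,0.042,0.194],[0,0,0.01]],
  [[0.01,0.042,0.194],[0,0,0.01]],
  [[0.01,0.042,0.194],[0,0,0.01]],
  [[0.01,0.042,0.194],[0,0,0.01]],
  [[0.01,0.042,0.194],[0,0,0.01]],
  [[0.01,0.042,0.194],[0,0,0.01]],
  [[0.01,0.042,0.194],[0,0,0.01]],
  [[0.01,0.042,0.194],[0,0,0.01]],
])

```text
clock: 9.15
tool_pos: [0.4216, 0.1816, 0.0575]
orientation: [0.0, 0.123, 0.992, 0.0]
ft_force: [-0.0, -0.0, 0.0]
opening: 0.013
```

```bash
cat > chk.py <<'E'
from h import *
import sys
n=sys.argv[1]
o=get_obs();p=np.array(o['tool_pos'])+[0,0,.0183]; Q=R.from_quat(np.array(o['orientation'])[[1,2,3,0]]).as_matrix(); u=-Q[:,0]
print('pos',np.round(o['tool_pos'],4),'yaw',np.degrees(np.arctan2(u[1],u[0])),'F',np.round(o['ft_force'],1),'open',o['opening'])
ring=np.array([.634,.130,.076]); d=ring-(p+.105*u); print('ring rel rod centre: along',d@u,'lat(left+)',d@np.array([-u[1],u[0],0]),'z',d[2])
for k,b in (('top',(200,130,150,150,4)),('scene',(250,230,150,130,5))):
    im=get_image(k)[:,:,::-1];cal=calibration(k);x,y,w,h,K=b
    o2=cv2.resize(im[y:y+h,x:x+w],None,fx=K,fy=K,interpolation=cv2.INTER_CUBIC)
    q=proj(cal,[p+(a+.105)*u for a in (.075,-.075)]); print(k,'tip px crop',((q-[x,y]+.5)*K).round().tolist())
    cv2.imwrite(f'pics/{n}_{k}.png',o2)
E
python3 chk.py pre; python3 -c "
from h import *
plan([.4206,.1832,.0577],-14,10)"
```

```text
pos [0.4216 0.1816 0.0575] yaw -14.07315973681653 F [-0. -0.  0.] open 0.012956853748740598
ring rel rod centre: along 0.11352010662815452 lat(left+) 0.0015998266187522774 z 0.0002011603653812727
top tip px crop [[236.0, 410.0], [146.0, 731.0]]
scene tip px crop [[475.0, 337.0], [903.0, 273.0]]
from [0.4208 0.181  0.0568] to [0.4206 0.1832 0.0577] n 10 shift [ 0.001  0.004 -0.002] turn [-0.002 -0.001 -0.001]
```

View pics/pre_top.png

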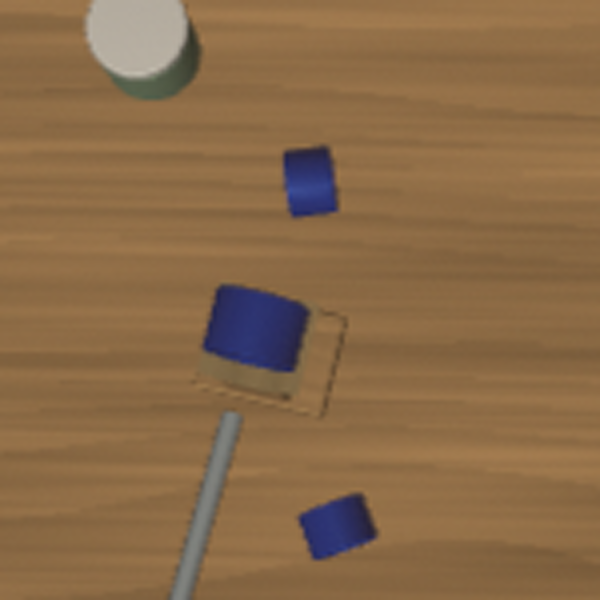

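View pics/pre_scene.png

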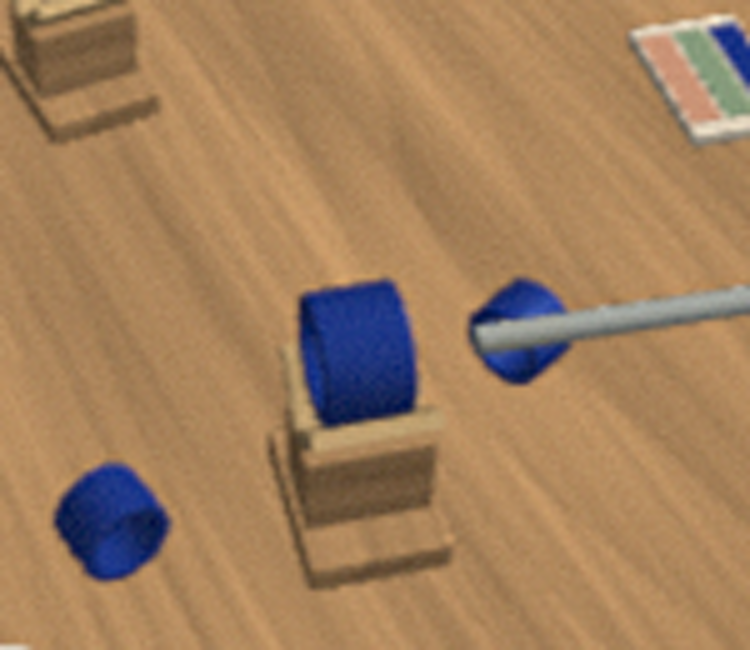

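Both views agree that the rod axis lines up with the bore: top tip at (233,412), ring centre (256,329) on the extended line. I'll insert it slowly.

step_arm([
  [[-0.115,0.002,-0.001],[0,0,0]],
  [[-0.115,0.002,-0.001],[0,0,0]],
  [[-0.115,0.002,-0.001],[0,0,0]],
  [[-0.115,0.002,-0.001],[0,0,0]],
  [[-0.115,0.002,-0.001],[0,0,0]],
  [[-0.115,0.002,-0.001],[0,0,0]],
  [[-0.115,0.002,-0.001],[0,0,0]],
  [[-0.115,0.002,-0.001],[0,0,0]],
  [[-0.115,0.002,-0.001],[0,0,0]],
  [[-0.115,0.002,-0.001],[0,0,0]],
])

```text
clock: 10.25
tool_pos: [0.4781, 0.1682, 0.0588]
orientation: [-0.0, 0.123, 0.992, 0.0]
ft_force: [-0.0, -0.2, 0.8]
opening: 0.0126
```

```bash
python3 chk.py mid
```

```text
pos [0.4781 0.1682 0.0588] yaw -14.0747012749373 F [-0.  -0.2  0.8] open 0.012565841157799318
ring rel rod centre: along 0.055510481327852905 lat(left+) 0.0008175883221863341 z -0.0010711717574705265
top tip px crop [[269.0, 287.0], [179.0, 606.0]]
scene tip px crop [[301.0, 362.0], [743.0, 296.0]]
```

View pics/mid_scene.png

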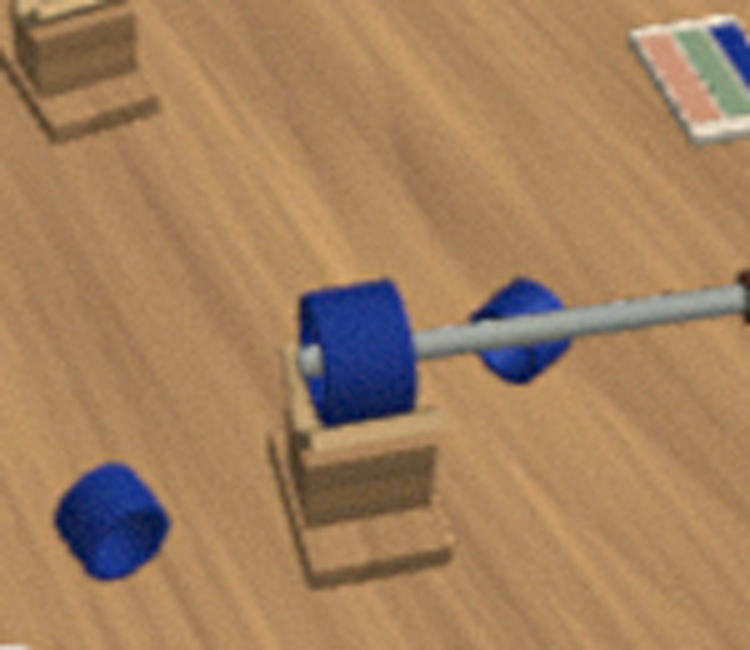

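View pics/mid_top.png

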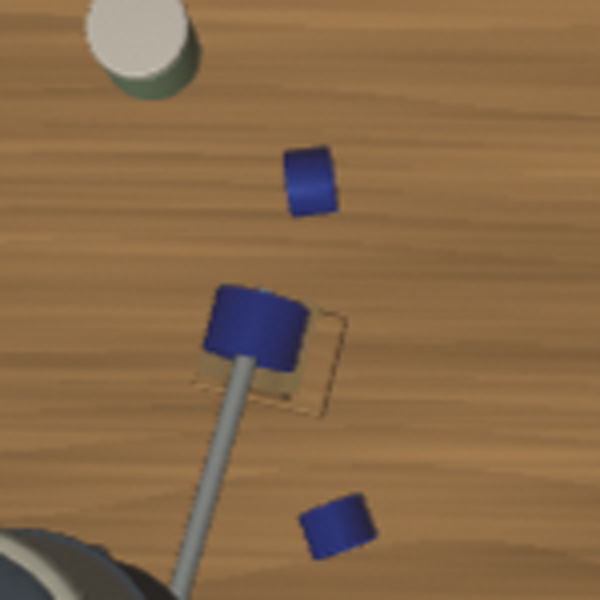

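The tube has come out of the far end of the bore (scene, (308,360)) and the ring hasn't moved. I'll push it in the rest of the way, then lift gently.

step_arm([
  [[-0.11,0.001,0],[0,0,0]],
  [[-0.11,0.001,0],[0,0,0]],
  [[-0.11,0.001,0],[0,0,0]],
  [[-0.11,0.001,0],[0,0,0]],
  [[-0.11,0.001,0],[0,0,0]],
  [[-0.11,0.001,0],[0,0,0]],
  [[-0.11,0.001,0],[0,0,0]],
  [[-0.11,0.001,0],[0,0,0]],
  [[-0.11,0.001,0],[0,0,0]],
  [[-0.11,0.001,0],[0,0,0]],
])

```text
clock: 11.35
tool_pos: [0.5315, 0.1554, 0.0587]
orientation: [-0.0, 0.122, 0.992, -0.0]
ft_force: [-0.3, 0.5, -0.9]
opening: 0.0128
```

step_arm([
  [[0,0,0],[0,0,0]],
  [[0,0,-0.03],[0,0,0]],
  [[0,0,-0.04],[0,0,0]],
  [[0,0,-0.04],[0,0,0]],
  [[0,0,-0.03],[0,0,0]],
  [[0,0,-0.03],[0,0,0]],
  [[0,0,-0.03],[0,0,0]],
  [[0,0,-0.03],[0,0,0]],
  [[0,0,-0.03],[0,0,0]],
  [[0,0,-0.03],[0,0,0]],
])

```text
clock: 12.35
tool_pos: [0.531, 0.1554, 0.0733]
orientation: [-0.0, 0.123, 0.992, -0.0]
ft_force: [1.1, 0.1, -1.1]
opening: 0.0127
```

```bash
python3 chk.py lift
```

```text
pos [0.531  0.1554 0.0733] yaw -14.075428190697512 F [ 1.1  0.1 -1.1] open 0.012680059811342109
ring rel rod centre: along 0.0011236320479231302 lat(left+) 0.000385746412650343 z -0.015532437746994462
top tip px crop [[297.0, 167.0], [207.0, 487.0]]
scene tip px crop [[130.0, 357.0], [591.0, 288.0]]
```

View pics/lift_scene.png

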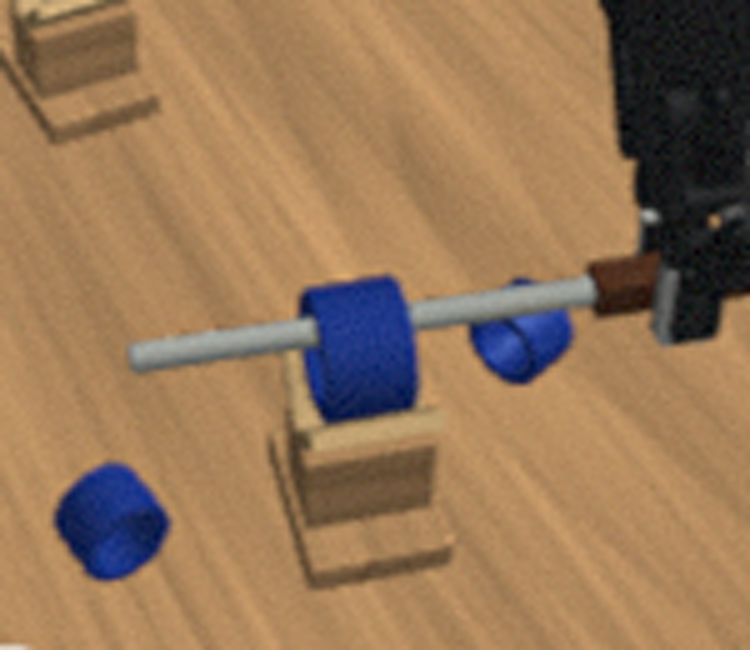

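The ring hangs on the tube, coming clear of the cradle. I'll carry on lifting.

step_arm([
  [[0,0,-0.05],[0,0,0]],
  [[0,0,-0.1],[0,0,0]],
  [[0,0,-0.15],[0,0,0]],
  [[0,0,-0.2],[0,0,0]],
  [[0,0,-0.2],[0,0,0]],
  [[0,0,-0.2],[0,0,0]],
  [[0,0,-0.2],[0,0,0]],
  [[0,0,-0.2],[0,0,0]],
  [[0,0,-0.15],[0,0,0]],
  [[0,0,-0.05],[0,0,0]],
])

```text
clock: 13.45
tool_pos: [0.5316, 0.1557, 0.1495]
orientation: [0.001, 0.122, 0.992, 0.0]
ft_force: [0.9, 0.7, -1.2]
opening: 0.0132
```

```bash
python3 chk.py up; python3 -c "
from h import *
u=np.array([np.cos(np.radians(-13.3)),np.sin(np.radians(-13.3))])
p=np.array([.5925,.339])-.105*u; print(p)
plan([*p,.148],-13.3,30)"
```

```text
pos [0.5316 0.1557 0.1495] yaw -14.069494634020518 F [ 0.9  0.7 -1.2] open 0.013152790645330334
ring rel rod centre: along 0.0004763259612792282 lat(left+) 1.7433309398700285e-05 z -0.0919022055207306
top tip px crop [[280.0, 128.0], [183.0, 473.0]]
scene tip px crop [[118.0, 173.0], [612.0, 108.0]]
[0.49031622 0.36315522]
from [0.5312 0.1556 0.1486] to [0.4903 0.3632 0.148 ] n 30 shift [0.059 0.128 0.   ] turn [ 0.     0.    -0.004]
```

View pics/up_scene.png

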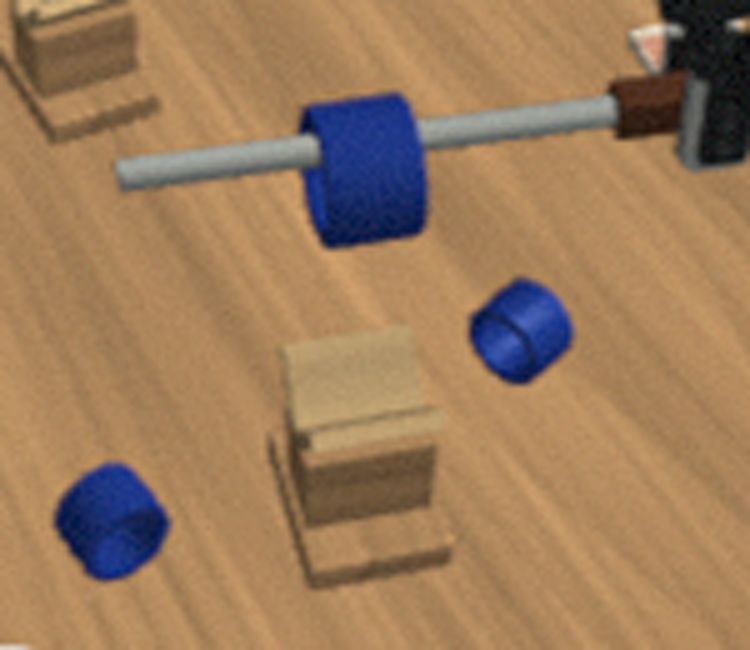

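The ring is out of the cradle and centred on the tube. I'll carry it to above the rack.

step_arm([
  [[0.015,0.03,0],[0,0,-0.004]],
  [[0.03,0.07,0],[0,0,-0.004]],
  [[0.045,0.1,0],[0,0,-0.004]],
  [[0.06,0.13,0],[0,0,-0.004]],
  [[0.065,0.14,0],[0,0,-0.004]],
  [[0.065,0.14,0],[0,0,-0.004]],
  [[0.065,0.14,0],[0,0,-0.004]],
  [[0.065,0.14,0],[0,0,-0.004]],
  [[0.065,0.14,0],[0,0,-0.004]],
  [[0.065,0.14,0],[0,0,-0.004]],
])

```text
clock: 14.55
tool_pos: [0.5188, 0.2194, 0.1483]
orientation: [0.0, 0.12, 0.993, 0.0]
ft_force: [-0.7, 0.3, -0.9]
opening: 0.0126
```

step_arm([
  [[0.065,0.14,0],[0,0,-0.004]],
  [[0.065,0.14,0],[0,0,-0.004]],
  [[0.065,0.14,0],[0,0,-0.004]],
  [[0.065,0.14,0],[0,0,-0.004]],
  [[0.065,0.14,0],[0,0,-0.004]],
  [[0.065,0.14,0],[0,0,-0.004]],
  [[0.065,0.14,0],[0,0,-0.004]],
  [[0.065,0.14,0],[0,0,-0.004]],
  [[0.065,0.14,0],[0,0,-0.004]],
  [[0.065,0.14,0],[0,0,-0.004]],
])

```text
clock: 15.55
tool_pos: [0.5038, 0.2951, 0.1483]
orientation: [0.0, 0.118, 0.993, -0.0]
ft_force: [0.2, 0.6, -1.6]
opening: 0.0126
```

```bash
python3 -c "
from h import *
plan([.4903,.3632,.148],-13.3,10)"
```

```text
from [0.5038 0.2951 0.1483] to [0.4903 0.3632 0.148 ] n 10 shift [0.058 0.126 0.001] turn [-0.     0.    -0.003]
```

step_arm([
  [[0.08,0.17,0],[0,0,-0.003]],
  [[0.08,0.17,0],[0,0,-0.003]],
  [[0.08,0.17,0],[0,0,-0.003]],
  [[0.08,0.17,0],[0,0,-0.003]],
  [[0.08,0.17,0],[0,0,-0.003]],
  [[0.06,0.14,0],[0,0,-0.003]],
  [[0.05,0.1,0],[0,0,-0.003]],
  [[0.03,0.07,0],[0,0,-0.003]],
  [[0.02,0.04,0],[0,0,-0.003]],
  [[0,0,0],[0,0,0]],
])

```text
clock: 16.55
tool_pos: [0.4907, 0.3594, 0.1482]
orientation: [-0.0, 0.116, 0.993, -0.0]
ft_force: [-0.2, 0.3, -0.8]
opening: 0.0129
```

```bash
cat > chk2.py <<'E'
from h import *
import sys
n=sys.argv[1]
o=get_obs();p=np.array(o['tool_pos'])+[0,0,.0183]; Q=R.from_quat(np.array(o['orientation'])[[1,2,3,0]]).as_matrix(); u=-Q[:,0]
print('pos',np.round(o['tool_pos'],4),'yaw',np.degrees(np.arctan2(u[1],u[0])),'F',np.round(o['ft_force'],1),'open',o['opening'],'clock',o['clock'])
seat=np.array([.5925,.339,.110]); d=seat-(p+.105*u); print('seat rel rod centre: along',d@u,'lat(left+)',d@np.array([-u[1],u[0],0]),'z',d[2])
for k,b in (('top',(90,150,120,130,5)),('scene',(300,280,240,180,3.3))):
    im=get_image(k)[:,:,::-1];cal=calibration(k);x,y,w,h,K=b
    o2=cv2.resize(im[y:y+h,x:x+w],None,fx=K,fy=K,interpolation=cv2.INTER_CUBIC)
    q=proj(cal,[p+(a+.105)*u for a in (.075,.05,-.05,-.075)]); print(k,'tip,forks,hs px crop',((q-[x,y]+.5)*K).round().tolist())
    cv2.imwrite(f'pics/{n}_{k}.png',o2)
E
python3 chk2.py rk
```

```text
pos [0.4907 0.3594 0.1482] yaw -13.333791474764851 F [-0.2  0.3 -0.8] open 0.012891251924682209 clock 16.55
seat rel rod centre: along -0.0011861583873606482 lat(left+) 0.0036213304627212297 z -0.056544001148837356
top tip,forks,hs px crop [[284.0, 170.0], [263.0, 241.0], [180.0, 531.0], [159.0, 604.0]]
scene tip,forks,hs px crop [[244.0, 271.0], [311.0, 258.0], [569.0, 209.0], [630.0, 197.0]]
```

View pics/rk_top.png

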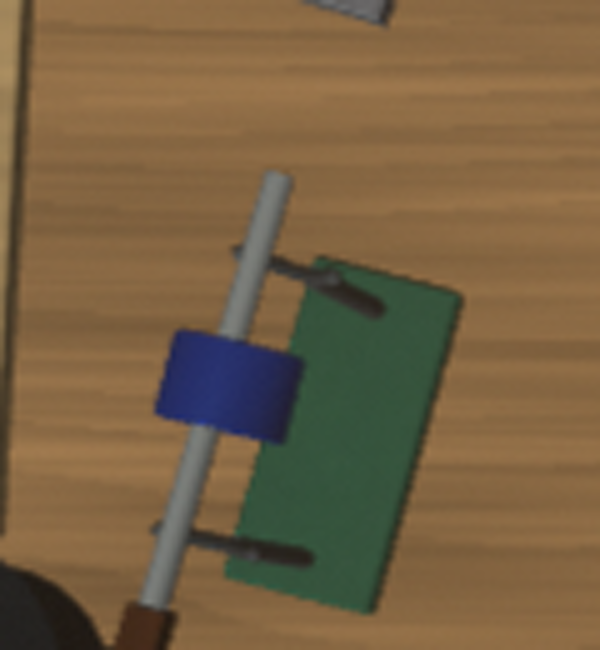

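View pics/rk_scene.png

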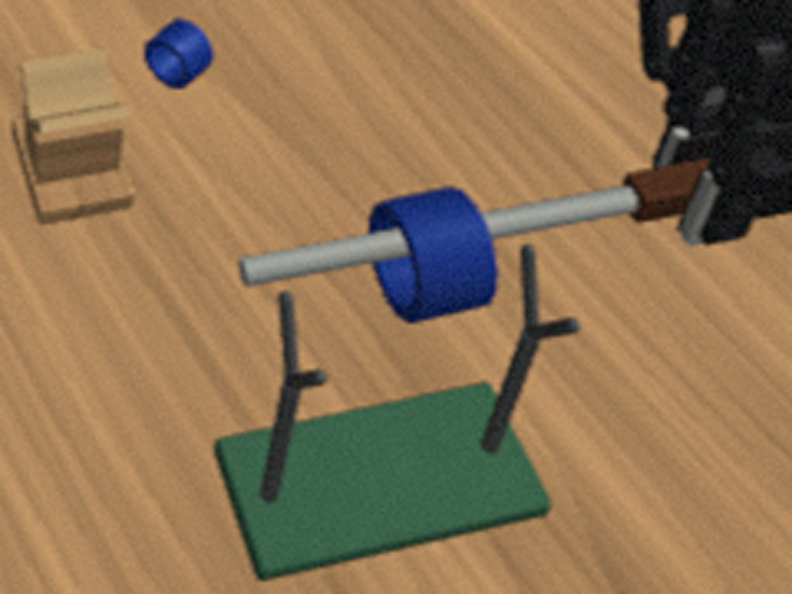

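step_arm([
  [[0.0,0.03,0],[0,0,0]],
  [[0.01,0.03,0.04],[0,0,0]],
  [[0.01,0,0.1],[0,0,0]],
  [[0,0,0.1],[0,0,0]],
  [[0,0,0.1],[0,0,0]],
  [[0,0,0.1],[0,0,0]],
  [[0,0,0.1],[0,0,0]],
  [[0,0,0.08],[0,0,0]],
  [[0,0,0.05],[0,0,0]],
  [[0,0,0.03],[0,0,0]],
])

```text
clock: 17.65
tool_pos: [0.4904, 0.3624, 0.113]
orientation: [-0.0, 0.116, 0.993, -0.0]
ft_force: [-0.3, 0.2, -0.3]
opening: 0.0126
```

```bash
python3 chk2.py rl
```

```text
pos [0.4904 0.3624 0.113 ] yaw -13.336805222988094 F [-0.3  0.2 -0.3] open 0.012596740041249829 clock 17.65
seat rel rod centre: along -0.0002449039499715334 lat(left+) 0.0007611130767346081 z -0.02131253819881375
top tip,forks,hs px crop [[306.0, 189.0], [287.0, 258.0], [207.0, 538.0], [186.0, 608.0]]
scene tip,forks,hs px crop [[239.0, 337.0], [304.0, 324.0], [553.0, 274.0], [612.0, 262.0]]
```

View pics/rl_top.png

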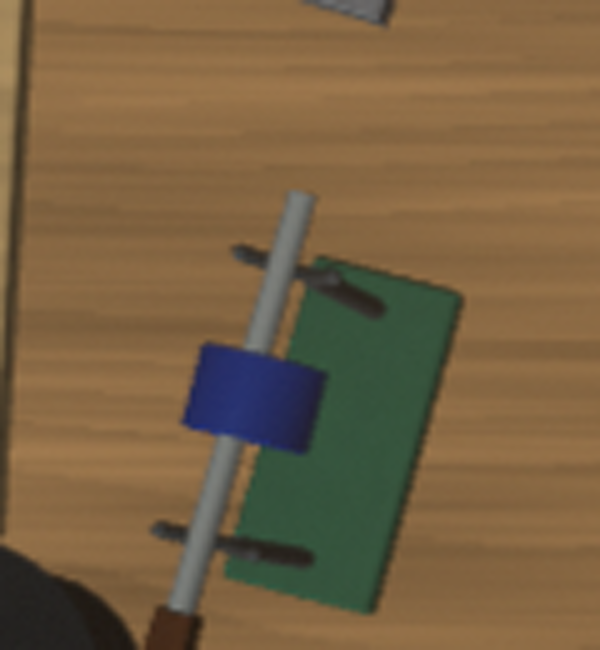

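View pics/rl_scene.png

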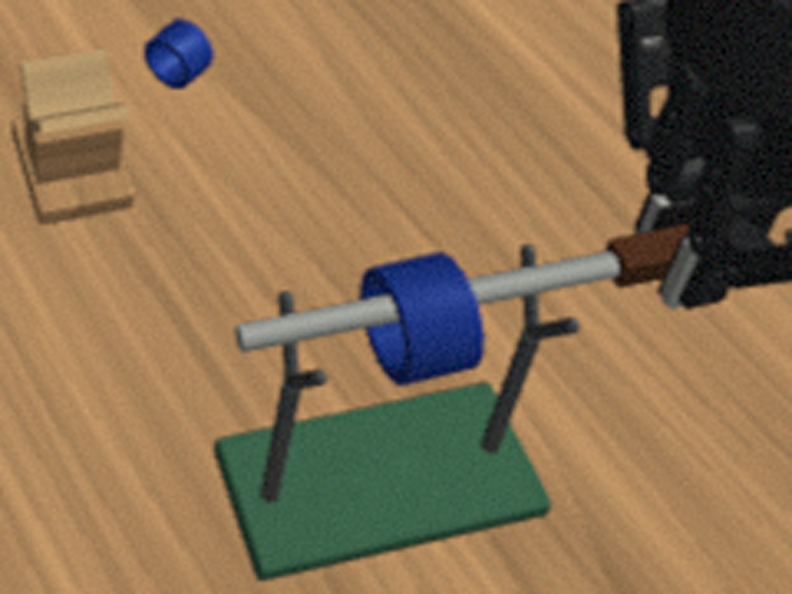

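The tube sits midway between the fork tips (far fork in top view: left tip 240, right about 336, tube 287). I'll lower it slowly to the seat.

step_arm([
  [[0,0.005,0.05],[0,0,0]],
  [[0,0.005,0.06],[0,0,0]],
  [[0,0,0.06],[0,0,0]],
  [[0,0,0.06],[0,0,0]],
  [[0,0,0.05],[0,0,0]],
  [[0,0,0.04],[0,0,0]],
  [[0,0,0.03],[0,0,0]],
  [[0,0,0.02],[0,0,0]],
  [[0,0,0.02],[0,0,0]],
  [[0,0,0],[0,0,0]],
])

```text
clock: 18.75
tool_pos: [0.4905, 0.3629, 0.0937]
orientation: [-0.0, 0.116, 0.993, -0.0]
ft_force: [-0.0, -0.1, -0.8]
opening: 0.0131
```

```bash
python3 chk2.py rm
```

```text
pos [0.4905 0.3629 0.0937] yaw -13.336244670501097 F [-0.  -0.1 -0.8] open 0.013149099912387396 clock 18.75
seat rel rod centre: along -0.0001954559635543456 lat(left+) 0.00026073704679608473 z -0.0019594025326696574
top tip,forks,hs px crop [[322.0, 199.0], [302.0, 267.0], [224.0, 541.0], [204.0, 610.0]]
scene tip,forks,hs px crop [[235.0, 369.0], [299.0, 355.0], [542.0, 305.0], [600.0, 293.0]]
```

View pics/rm_scene.png

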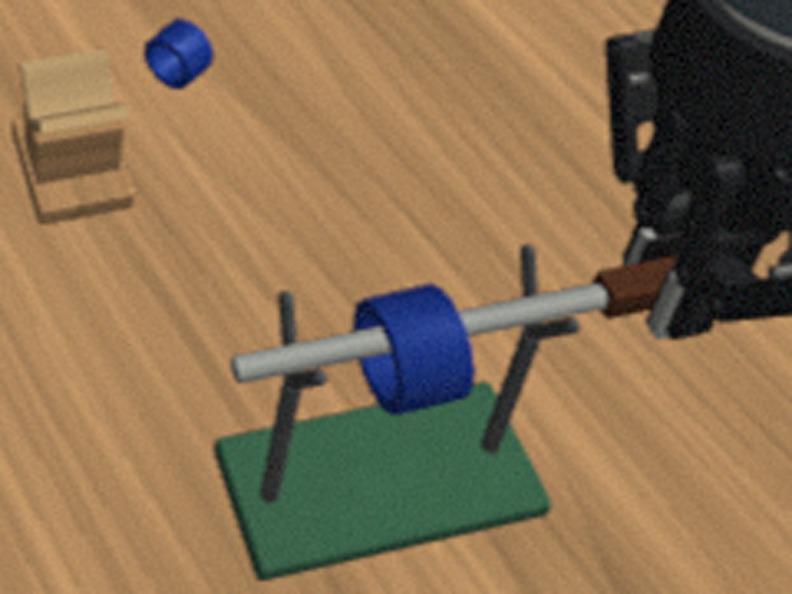

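step_arm([
  [[0,0,0.008],[0,0,0]],
  [[0,0,0.008],[0,0,0]],
  [[0,0,0.008],[0,0,0]],
  [[0,0,0.008],[0,0,0]],
  [[0,0,0.005],[0,0,0]],
  [[0,0,0],[0,0,0]],
  [[0,0,0],[0,0,0]],
  [[0,0,0],[0,0,0]],
  [[0,0,0],[0,0,0]],
  [[0,0,0],[0,0,0]],
])

```text
clock: 19.85
tool_pos: [0.4906, 0.363, 0.092]
orientation: [0.0, 0.116, 0.993, 0.0]
ft_force: [0.2, -0.8, -0.6]
opening: 0.0131
```

```bash
python3 chk2.py rn
```

```text
pos [0.4906 0.363  0.092 ] yaw -13.333713790563325 F [ 0.2 -0.8 -0.6] open 0.01313051749046585 clock 19.85
seat rel rod centre: along -0.00030848491206051764 lat(left+) 0.00018256116413683049 z -0.00036642570180589473
top tip,forks,hs px crop [[323.0, 199.0], [303.0, 267.0], [225.0, 541.0], [205.0, 610.0]]
scene tip,forks,hs px crop [[234.0, 371.0], [298.0, 358.0], [541.0, 308.0], [599.0, 296.0]]
```

View pics/rn_scene.png

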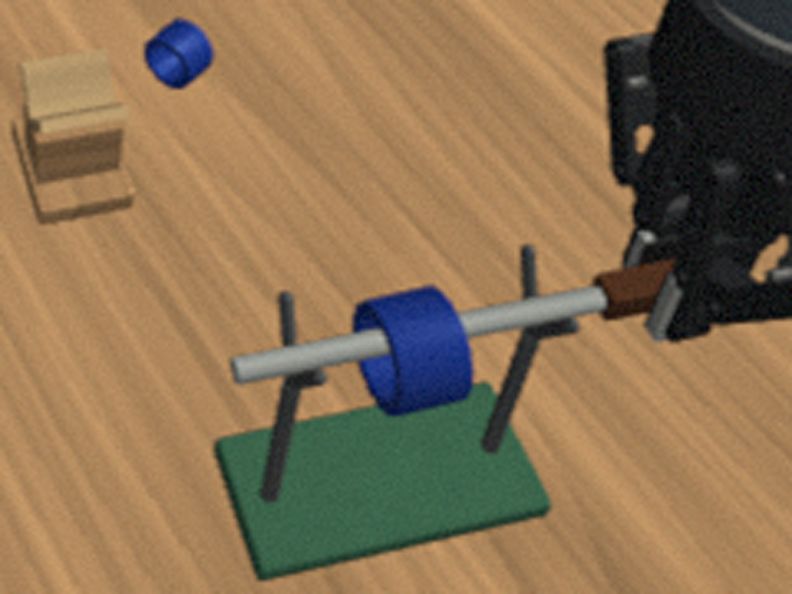

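step_arm([
  [[0,0,0.006],[0,0,0]],
  [[0,0,0.006],[0,0,0]],
  [[0,0,0.006],[0,0,0]],
  [[0,0,0],[0,0,0]],
  [[0,0,0],[0,0,0]],
  [[0,0,0],[0,0,0]],
  [[0,0,0],[0,0,0]],
  [[0,0,0],[0,0,0]],
  [[0,0,0],[0,0,0]],
  [[0,0,0],[0,0,0]],
])

```text
clock: 20.95
tool_pos: [0.4907, 0.363, 0.0912]
orientation: [0.0, 0.116, 0.993, 0.0]
ft_force: [-1.9, -1.8, 4.1]
opening: 0.013
```

There's contact (about 4 N upward), so the tube is seated. Releasing.

step_arm([
  [[0,0,0],[0,0,0]],
  [[0,0,0],[0,0,0]],
  [[0,0,0],[0,0,0]],
  [[0,0,0],[0,0,0]],
  [[0,0,0],[0,0,0]],
  [[0,0,0],[0,0,0]],
  [[0,0,0],[0,0,0]],
  [[0,0,0],[0,0,0]],
  [[0,0,0],[0,0,0]],
  [[0,0,0],[0,0,0]],
], grip=0, grip_force=20)

```text
clock: 21.95
tool_pos: [0.4905, 0.363, 0.0911]
orientation: [0.0, 0.116, 0.993, 0.0]
ft_force: [0.9, 0.1, 0.2]
opening: 0.0422
```

```bash
python3 chk2.py ro; python3 -c "
from h import *
cv2.imwrite('pics/w5.png',get_image('wrist')[:,:,::-1])"
```

```text
pos [0.4905 0.363  0.0911] yaw -13.336209453721825 F [0.9 0.1 0.2] open 0.04222187074331794 clock 21.95
seat rel rod centre: along -0.0002567324896270308 lat(left+) 0.00021089931274071707 z 0.0006299989163308373
top tip,forks,hs px crop [[324.0, 200.0], [304.0, 268.0], [226.0, 541.0], [206.0, 610.0]]
scene tip,forks,hs px crop [[234.0, 373.0], [298.0, 360.0], [540.0, 310.0], [598.0, 298.0]]
```

View pics/ro_scene.png

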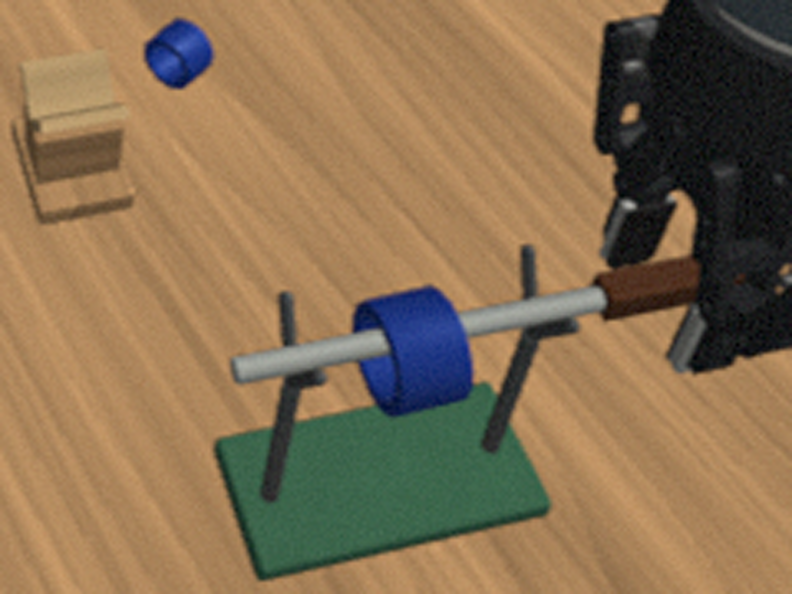

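View pics/w5.png

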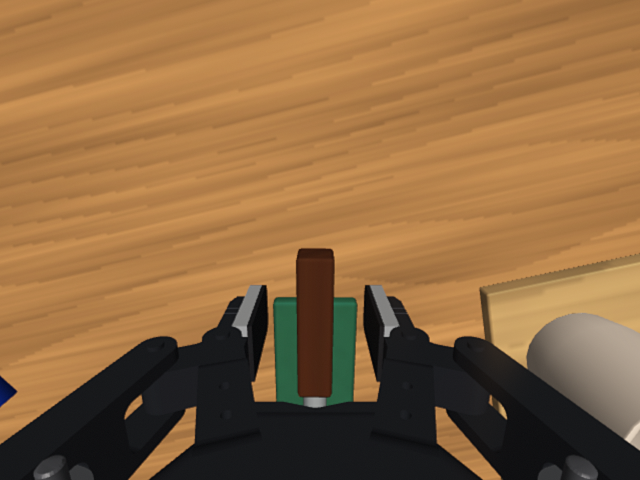

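The rod rests in both forks and the fingers are clear on both sides of the handle. I'll withdraw straight up.

step_arm([
  [[0,0,-0.1],[0,0,0]],
  [[0,0,-0.2],[0,0,0]],
  [[0,0,-0.3],[0,0,0]],
  [[0,0,-0.3],[0,0,0]],
  [[0,0,-0.3],[0,0,0]],
  [[0,0,-0.3],[0,0,0]],
  [[0,0,-0.3],[0,0,0]],
  [[0,0,-0.3],[0,0,0]],
  [[0,0,-0.2],[0,0,0]],
  [[0,0,-0.1],[0,0,0]],
])

```text
clock: 23.1
tool_pos: [0.4909, 0.3632, 0.2127]
orientation: [0.001, 0.116, 0.993, 0.001]
ft_force: [-0.2, 0.0, -0.4]
opening: 0.0429
```

step_arm([
  [[0.2,0,0],[0,0,0]],
  [[0.2,0,0],[0,0,0]],
  [[0.2,0,0],[0,0,0]],
  [[0.2,0,0],[0,0,0]],
  [[0.2,0,0],[0,0,0]],
  [[0.2,0,0],[0,0,0]],
  [[0.2,0,0],[0,0,0]],
  [[0.2,0,0],[0,0,0]],
  [[0,0,0],[0,0,0]],
  [[0,0,0],[0,0,0]],
])

```text
clock: 24.1
tool_pos: [0.4125, 0.3815, 0.2112]
orientation: [0.0, 0.116, 0.993, 0.0]
ft_force: [0.5, -0.7, 0.1]
opening: 0.0424
```

```bash
python3 chk2.py fin; python3 -c "
from h import *
cv2.imwrite('pics/finfull.png',get_image('top')[:,:,::-1])"
```

```text
pos [0.4125 0.3815 0.2112] yaw -13.30576376247103 F [ 0.5 -0.7  0.1] open 0.042442135680036026 clock 24.1
seat rel rod centre: along 0.07988173702719743 lat(left+) 3.8009286899803165e-05 z -0.11949848784824936
top tip,forks,hs px crop [[138.0, 379.0], [116.0, 457.0], [24.0, 771.0], [1.0, 850.0]]
scene tip,forks,hs px crop [[499.0, 118.0], [567.0, 106.0], [829.0, 60.0], [891.0, 49.0]]
```

View pics/fin_scene.png

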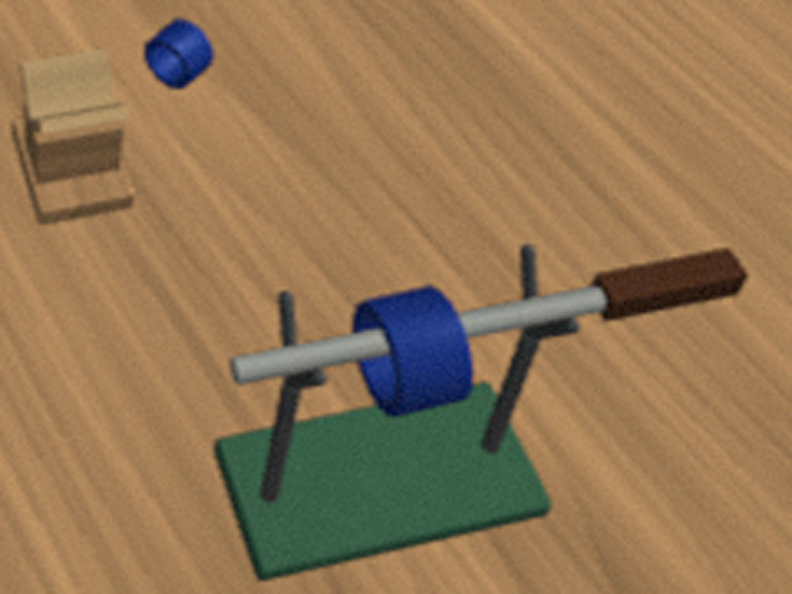

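View pics/finfull.png

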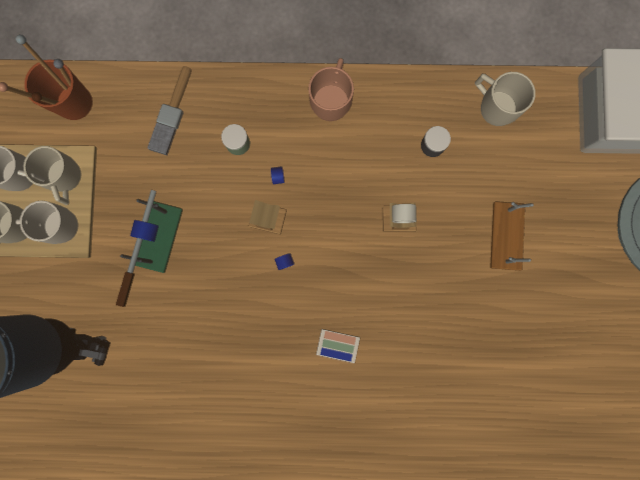

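The tube lies in both forks with the ring hanging between them, the handle sticks out and the arm is clear. Nothing else has moved. Handing in.

```bash
python3 -c "
from rig import *
print(manip.hand_in())"
```

```text
the job is handed in; nothing more can be done
None
```

The blue ring now hangs on the steel tube between the two forks of the green rack, and the job is handed in. I gripped the tube only by its handle, threaded it through the blue ring, lifted the ring out of its cradle and carried it over. I then set the tube down and let go. The arm finished at about 24 s of the 61 s allowed.

**Last checks:**
- **Placement:** the final scene and top pictures show bare steel in both forks, the ring hanging free in the middle, and the handle sticking out on the robot's side.
- **Forces:** the highest wrist force in the readings at the end of each move was about 5 N, when the tube touched the forks. It was near zero after release.
- **Other things:** the white ring, both small blue rings, the jars and the test tile look unmoved from the first picture.
- **Disagreements:** no check failed. The ring's angle measured between -11° and -21° depending on the method, so I used -14° from overlaying its outline on both pictures. The two cameras differed by about 2.5 mm on the rod and rack positions.

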